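Clear the jammed battery cells from the dispenser tube

ROBOT

A 6-joint arm with a two-finger parallel gripper is mounted at the origin on the work surface. World frame = base frame: x ahead of the robot, y to its left, z up, the work surface at z = 0. Lengths are in m, angles in rad, forces in N, time in s.
With the tool pointing down it reaches from about 0.375 to 0.9 m from the base axis. Payload 3.1 kg.
Tool frame: the origin (TCP) lies where the fingers leave the gripper's body, on its centre line; the fingertips stand 73 mm ahead of it and the grasp point (between the pads) lies 54 mm ahead of it; z points along the fingers, y is the line along which they close (so a half turn about z gives the same grasp; the last joint's range is limited). The gripper opens to 85 mm and grips with 20 to 120 N. Pads are 22 mm wide; open, the fingers measure 114 mm over their backs; the gripper's body (76 mm by 85 mm) begins 54 mm behind the grasp point. The pads swing forward as they close: fully open they stand 13 mm farther back than shut.
Start: joints at [-1.472, 0.527, 1.433, -0, 1.181, -0.178], TCP at [0.171, -0.601, 0.304] pointing down, gripper open.
Joint ranges: [-3.08, 3.08], [-0.75, 2.2], [0.22, 2.44], [-1.43, 4.57], [0, 2.65], [-2.85, 2.85]. Speed limits (rad/s): [2.79, 2.79, 3.14, 3.14, 3.14, 3.14].

INTERFACE

Orientations are given as a unit quaternion [x, y, z, w].
In Python, from station import manip gives the robot as it stands.
- The arm moves only by the shell command python3 -m crank 'ROWS' [FORCE]. ROWS is JSON, a list of rows, each an object with "dp": the shift along the tool's x, y, z normalised to -1 to 1, where 1 is 50 cm, a list of three; "delta_rot": the turn, a rotation vector about the tool's x, y, z normalised to -1 to 1, where 1 is 2 pi rad, a list of three; "fingers": the opening, from -1 (shut) to 1 (fully open). A call has 1 to 12 rows; each row shifts and turns the commanded pose from where the row before left it, along the tool's axes as they then stand; what a row does not reach is not made up. A row lasts 1/12 s, in which the tool goes at most 41.7 mm and 7.16 degrees, less where a joint would pass 70% of its speed; a pose out of reach is approached as far as the arm can. A call with a number of a shift or a turn outside -1 to 1 is refused whole. A call with a gripper value outside its range is refused whole. The fingers move at their own pace and stop on an object; FORCE is the grip in N (left out, the last holds). Time passes only in rows, so rows that do not move let the fingers close. It gives the time, the measured TCP pose, the force, the opening and the grip force at its end, in the units of the state.
- manip.sense(): the state, without advancing time (a new reading comes with each control period).
- manip.snapshot(name): name is "scene" or "top" or "wrist"; returns (picture, depth): 384x512x3 uint8, red, green, blue; 384x512 float32, m along the optical axis (not along the pixel's ray), 0 where there is no reading.
- manip.camera_model(name): a dict with "fx", "fy", "cx", "cy" (pixels), "origin" and "attitude" of the camera in the world. Camera axes: x right, y up, looking along -z (the intrinsics and any distortion apply to the point x, -y, -z); pixel columns grow to the right and rows downward; lengths in m; the calibration is good to about 2 mm. A picture is of the moment at which its call begins: read the wrist's pose just before it. camera_model takes no time and is no camera call; for the wrist camera it gives the pose at the moment of the call.
- manip.sign_off(): hands the job in; it is judged then, once.
The state is a dict: "t": time; "q": joint angles; "qd": joint speeds; "tau": joint torques, N m; "tcp_pos": TCP position; "tool_rot": TCP orientation; "force": force on the tool from outside, world axes, zero at the start; "ft_torque": the same for the moment, N m; "finger_gap": opening from 0.0 (shut) to 1.0 (fully open); "gripper_force": force on a finger pad.
Only numpy, scipy, OpenCV 4.12 (cv2) and the standard library are available. Lean on these libraries where they do the work, as an engineer would, in place of code of your own. Each camera call takes 0.05 s, during which the arm holds its last target. There are 200 camera calls.

TASK

Two battery cells are jammed in the lower end of the clear tube, which lies tilted in its stand. Tip the tube upright against its stop, then take the yellow-handled push rod from the blue rack and push it down inside the tube until its black flange sits on the tube's mouth, so that both cells drop into the orange tray of the stand. Leave the rod standing fully home in the upright tube, and do not disturb the amber bottle, the solder spool or the orange parts bin on the bench.

Things in the scene. Friction and masses are not known exactly. Their poses are not given: they have to be found in the camera images.
- tube (a joint): Tilt of the clear tube about its level pivot, rad: 0 = leaning as far as it goes (0.6 rad from upright), 0.6 = upright against its stop. A stiff hinge (0.2 N m): it stays where it is left. Push it near the mouth from the side to which it leans, following the arc of the mouth as it rises; a level push alone rubs along the rim.
- tube_mouth (a point): Centre of the tube's mouth rim, on the tube's axis; its z axis points out of the mouth along the tube. Clear plastic tube 120 mm long, 28 mm outside and 20 mm inside, the top 15 mm widening to a funnel 40 mm outside and about 32 mm inside at the rim. The rim is 95 mm from the pivot; upright, it is 190 mm above the bench and the open lower end 70 mm above it. The top of the upper cell is about 42 mm below the rim.
- pivot (a point): Middle of the tube's pivot, on the tube's axis, 95 mm above the bench, between two aluminium cheeks (102 mm apart, 110 mm tall). The stand is fixed. Its x axis is level, away from the side to which the mouth leans: pushing the mouth end that way tips the tube upright. The y axis is along the pivot. Round the pivot the stand reaches 60 mm to -x, 120 mm to +x and 60 mm to either side, and apart from the tube it is no taller than 110 mm.
- tray (a point): Centre of the inner floor of the stand's orange catch tray, 10 mm above the bench, x and y axes along those of the stand; inside 137 x 82 mm, walls 26 mm tall above the floor. A low metal ramp below the tube leads the cells to +x.
- rod_grip (a point): Centre of the push rod's yellow handle (22 mm across, 44 mm tall, flat top). Below the handle is a black flange 44 mm across and 5 mm thick, below that a steel shaft 11 mm across and 116 mm long. The rod weighs about 40 g and stands upright in the rack at the start, with its flange on the rack's top, 125 mm above the bench; lift it straight up by 120 mm to clear the rack.
- rod_tip (a point): Lower end of the push rod's shaft, on its axis, 143 mm below the handle's centre.
- rod: The push rod; origin at its lower end, z axis up along the rod to the handle.
- rack: Fixed blue rack for the rod, 80 x 80 mm, 125 mm tall; origin below its middle, on the bench. The rod hangs in the 16 mm hole in the middle of its top.
- cell_a_center (a point): Centre of the lower battery cell: green with a brass-coloured end, 17 mm across, 34 mm long, 17 g. Sprung red lips in the tube's lower end hold the cells: some 12 to 18 N on the rod starts them with a snap, then about 3 N pushes them down, and the upper cell is free only when the rod is nearly fully home.
- cell_b_center (a point): Centre of the upper battery cell, the same as the lower one and directly above it in the tube.
- flux_bottle: Bystander: amber bottle with a white cap, 44 mm across, 100 mm tall; origin in the middle of its underside.
- solder_spool: Bystander: aluminium spool, 54 mm across, 42 mm tall; origin in the middle of its underside.
- parts_bin: Bystander: orange open box of small parts, 130 x 100 x 55 mm high; origin in the middle of its underside.

How it is judged:
On the way, in this order (a step that is already met when the one before it is completed fails the run):
1. the tube stands upright against its stop, the cells still in it (value of joint tube above 0.53 rad and height (world z) of cell_a_center above 0.07 m), for 0.2 s.
2. the rod's tip is inside the upright tube (value of joint tube above 0.53 rad and z of rod_tip in the frame of tube_mouth below -0.02 m and horizontal distance between rod_tip and tube_mouth below 0.012 m), for 0.1 s.
3. both cells have dropped into the tray (x of cell_a_center in the frame of tray between -0.07 and 0.07 m and y of cell_a_center in the frame of tray between -0.042 and 0.042 m and z of each of cell_a_center, cell_b_center in the frame of tray below 0.04 m and x of cell_b_center in the frame of tray between -0.07 and 0.07 m and y of cell_b_center in the frame of tray between -0.042 and 0.042 m), for 0.2 s.
At the end, for the whole second after the job is handed in: Tube upright (joint above 0.53); rod released, at rest and home in it (tip at least 111 mm below the rim, handle within 15 mm of the mouth's centre, within 0.15 rad of vertical); both cells' centres within the tray's walls, less than 40 mm above its floor (all of step 3 and value of joint tube above 0.53 rad and z of rod_tip in the frame of tube_mouth below -0.111 m and horizontal distance between rod_grip and tube_mouth below 0.015 m and angle between rod's own z axis and vertical below 0.15 rad and linear speed of rod below 0.02 m/s); the robot touches nothing.
It fails at once if the flux bottle is moved more than 30 mm or knocked over (distance of flux_bottle from where it was at the start of the episode above 0.03 m or angle between flux_bottle's own z axis and vertical above 0.5 rad).
It fails at once if the solder spool is moved more than 30 mm or knocked over (distance of solder_spool from where it was at the start of the episode above 0.03 m or angle between solder_spool's own z axis and vertical above 0.5 rad).
It fails at once if the parts bin is moved more than 30 mm or knocked over (distance of parts_bin from where it was at the start of the episode above 0.03 m or angle between parts_bin's own z axis and vertical above 0.5 rad).
It also fails if it takes over 64 s, if anything falls off the work surface, if the arm or the gripper's body presses on something with over 40 N, if the wrist force passes 120 N, or if a joint passes its speed limit or range.

## Working session

There is one attempt and no reset: what is moved stays moved. The work goes in short steps, Python scripts to look and compute and a shell command to move; the robot and the scene stay as the last step left them, time stands still between calls to the robot, and variables do not carry over. Pictures are saved under pics/ and viewed, at most 10 in all, crops included, and the job is handed in when it is done.

```bash
ls; mkdir -p pics; cat > h.py <<'E'
import numpy as np, cv2
from scipy.spatial.transform import Rotation as R
from station import manip
def snap(n,f):
    c=manip.camera_model(n); im,d=manip.snapshot(n)
    cv2.imwrite(f'pics/{f}.png',im[:,:,::-1]); np.savez(f'pics/{f}.npz',d=d,**{k:np.array(v) for k,v in c.items()})
    return im,d,c
def rot(a):
    a=np.array(a); return a if a.shape==(3,3) else R.from_quat(a).as_matrix()
def ray(c,u,v):
    d=np.array([(u-c['cx'])/c['fx'],-(v-c['cy'])/c['fy'],-1.]); return np.array(c['origin']),rot(c['attitude'])@d
def px(f,u,v,z=None):
    c=np.load(f'pics/{f}.npz'); o,r=ray(c,u,v)
    s=c['d'][int(round(v)),int(round(u))] if z is None else (z-o[2])/r[2]
    return o+s*r
def tri(*obs):  # (file,u,v)
    A=np.zeros((3,3));b=np.zeros(3);L=[]
    for f,u,v in obs:
        o,r=ray(np.load(f'pics/{f}.npz'),u,v); r=r/np.linalg.norm(r);P=np.eye(3)-np.outer(r,r);A+=P;b+=P@o;L.append((o,P))
    x=np.linalg.solve(A,b); return x,[np.linalg.norm(P@(x-o)) for o,P in L]
E
python3 - <<'E'
from h import *
for n in('scene','top'):
    c=snap(n,n)[2]; print(n,{k:(np.round(v,3).tolist() if not isinstance(v,str) else v) for k,v in c.items()})
a=cv2.imread('pics/scene.png');b=cv2.imread('pics/top.png')
print(manip.sense())
E
```

```text
pics
scene {'fx': 348.721, 'fy': 348.721, 'cx': 257.136, 'cy': 191.026, 'origin': [0.901, 0.562, 0.848], 'attitude': [0.093, 0.36, 0.893, 0.253]}
top {'fx': 402.728, 'fy': 402.728, 'cx': 261.274, 'cy': 201.593, 'origin': [0.39, -0.02, 1.076], 'attitude': [0.068, -0.06, -0.695, 0.714]}
{'t': 0.1, 'q': array([-1.47149079e+00,  5.28392205e-01,  1.43378159e+00, -3.05769654e-06,
        1.18136697e+00, -1.78513982e-01]), 'qd': array([-0.00087603, -0.00212522, -0.00243034, -0.00032749,  0.00019049,
       -0.00085357]), 'tau': array([-7.50742347e-04, -4.43304634e+01, -1.78586590e+01, -3.12412058e-04,
        3.87384891e-03, -4.30962572e-07]), 'tcp_pos': array([ 0.17138121, -0.60052504,  0.30301728]), 'tool_rot': array([ 9.90366993e-01,  1.38463968e-01,  3.71537606e-05, -9.73343526e-04]), 'force': array([ 0.27867108,  0.16983481, -0.09819211]), 'ft_torque': array([ 0.00196527,  0.05677183, -0.0163114 ]), 'gripper_force': 0.0, 'finger_gap': 0.9985149160594136}
```

View pics/scene.png

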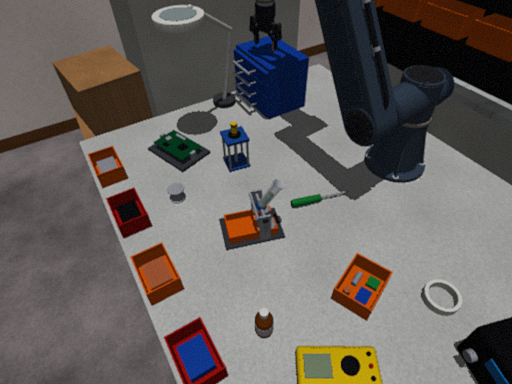

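View pics/top.png

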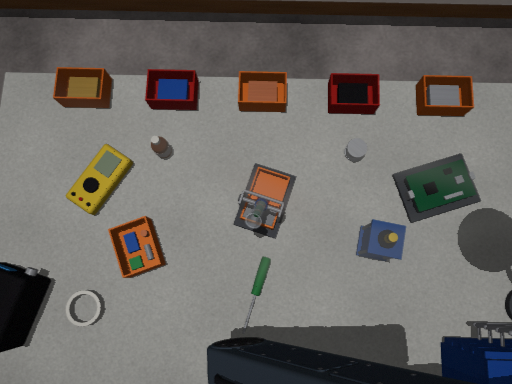

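The scene view shows the stand at (252,222), the rack with the rod at (235,145), the spool at (177,193) and the bottle at (264,322). In the top view the stand is at (264,200), the rack at (382,240) and the handle at (393,238). Next is an enlarged crop of both.

```bash
python3 - <<'E'
from h import *
a=cv2.imread('pics/scene.png');b=cv2.imread('pics/top.png')
def cr(i,u,v): # 80x60 -> 400x300
    return cv2.resize(i[v:v+60,u:u+80],(400,300),interpolation=cv2.INTER_CUBIC)
im=np.vstack([np.hstack([cr(a,215,175),cr(a,195,115)]),np.hstack([cr(b,225,180),cr(b,345,210)])])
cv2.imwrite('pics/crop1.png',im)
for n,u,v in [('top',393,238),('top',367,240),('top',257,215),('top',264,170),('scene',234,126),('top',356,148),('top',156,140),('top',137,247)]: print(n,u,v,px(n,u,v).round(3))
E
```

```text
top 393 238 [ 0.48  -0.304  0.176]
top 367 240 [ 0.489 -0.288  0.009]
top 257 215 [0.522 0.    0.184]
top 264 170 [ 0.666 -0.011  0.032]
scene 234 126 [ 0.484 -0.294  0.166]
top 356 148 [ 0.731 -0.255  0.042]
top 156 140 [0.719 0.264 0.102]
top 137 247 [0.454 0.317 0.015]
```

View pics/crop1.png

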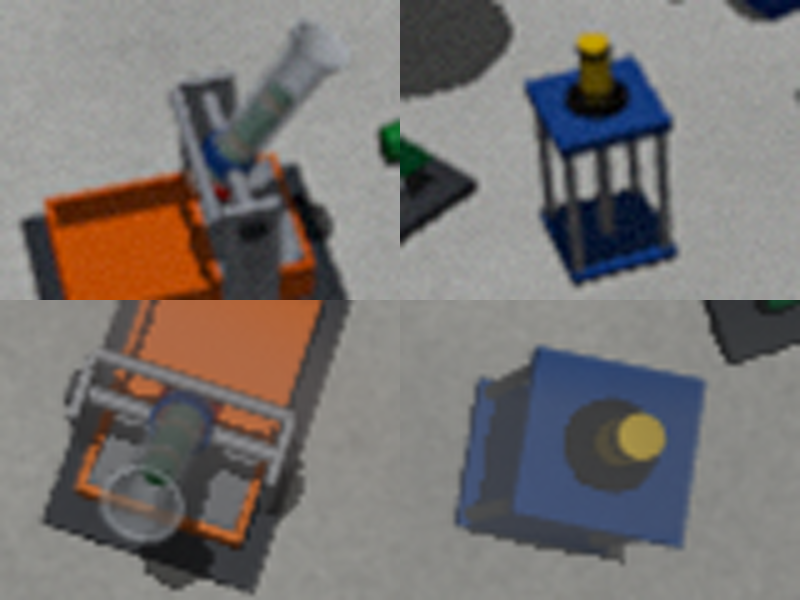

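The crops (5x) give these points. Handle top: scene crop (594,42), top crop (641,437). Mouth rim centre: scene crop (320,43), top crop (142,505). Stop bar in the top crop runs from (95,355) to (292,412).

```bash
python3 - <<'E'
from h import *
S=lambda x,y:('scene',215+x/5-.4,175+y/5-.4)
S2=lambda x,y:('scene',195+(x-400)/5-.4,115+y/5-.4)
T=lambda x,y:('top',225+x/5-.4,180+(y-300)/5-.4)
T2=lambda x,y:('top',345+(x-400)/5-.4,210+(y-300)/5-.4)
print('handle top',tri(S2(594,42),T2(641,437)))
print('rack top',tri(S2(600,104),T2(611,447)))
m=tri(S(320,43),T(142,505));print('mouth',m)
a,b=px(*T(95,355),z=.105),px(*T(292,412),z=.105);print('bar',a,b,np.linalg.norm(a-b))
a2,b2=px(*T(43,521),z=.005),px(*T(254,592),z=.005);print('base edge',a2,b2,np.linalg.norm(a2-b2))
for a,b in((a,b),(a2,b2)):
    y=(a-b);y/=np.linalg.norm(y); x=np.array([y[1],-y[0],0]);print('x',x,'deg',np.degrees(np.arctan2(x[1],x[0])),'pivot',m[0]+.0536*x)
t,q=px('top',264,164,z=.0),0
s=manip.sense();print(R.from_quat(s['tool_rot']).as_matrix().round(3))
E
```

```text
handle top (array([ 0.48136399, -0.30433547,  0.17118391]), [np.float64(0.001340620307765332), np.float64(0.001340620307765199)])
rack top (array([ 0.48079278, -0.30571942,  0.11948484]), [np.float64(0.002234727166622343), np.float64(0.0022347271666224)])
mouth (array([0.51059188, 0.00952853, 0.17117404]), [np.float64(0.000554918277400676), np.float64(0.0005549182774005417)])
bar [0.59366694 0.03685587 0.105     ] [ 0.56770402 -0.0606449   0.105     ] 0.10089832979646647
base edge [0.52313326 0.06734291 0.005     ] [ 0.48820683 -0.0463859   0.005     ] 0.11897098930234672
x [ 0.96632688 -0.25731761  0.        ] deg -14.910957883940178 pivot [ 0.562387   -0.00426369  0.17117404]
x [ 0.95593726 -0.29357102  0.        ] deg -17.07186949472112 pivot [ 0.56183012 -0.00620687  0.17117404]
[[ 0.962  0.274 -0.   ]
 [ 0.274 -0.962  0.002]
 [ 0.    -0.002 -1.   ]]
```

```bash
python3 -m crank '[{"dp":[0,0,0],"delta_rot":[0,0,0.0177],"fingers":-1},{"dp":[0,0,0],"delta_rot":[0,0,0.0177],"fingers":-1},{"dp":[0,0,0],"delta_rot":[0,0,0.0177],"fingers":-1},{"dp":[0,0,0],"delta_rot":[0,0,0.0177],"fingers":-1},{"dp":[0,0,0],"delta_rot":[0,0,0.0177],"fingers":-1},{"dp":[0.01,-0.06,0],"delta_rot":[0,0,0],"fingers":-1},{"dp":[0.01,-0.06,0],"delta_rot":[0,0,0],"fingers":-1},{"dp":[0.01,-0.06,0],"delta_rot":[0,0,0],"fingers":-1},{"dp":[0.01,-0.06,0],"delta_rot":[0,0,0],"fingers":-1},{"dp":[0.01,-0.06,0],"delta_rot":[0,0,0],"fingers":-1},{"dp":[0.01,-0.06,0],"delta_rot":[0,0,0],"fingers":-1}]' 40
python3 -m crank '[{"dp":[0.01,-0.06,0],"delta_rot":[0,0,0],"fingers":-1},{"dp":[0.01,-0.06,0],"delta_rot":[0,0,0],"fingers":-1},{"dp":[0.01,-0.06,0],"delta_rot":[0,0,0],"fingers":-1},{"dp":[0.01,-0.06,0],"delta_rot":[0,0,0],"fingers":-1},{"dp":[0.01,-0.06,0],"delta_rot":[0,0,0],"fingers":-1},{"dp":[0.01,-0.06,0],"delta_rot":[0,0,0],"fingers":-1},{"dp":[0.01,-0.06,0],"delta_rot":[0,0,0],"fingers":-1},{"dp":[0.01,-0.06,0],"delta_rot":[0,0,0],"fingers":-1},{"dp":[0.01,-0.06,0],"delta_rot":[0,0,0],"fingers":-1},{"dp":[0.01,-0.06,0],"delta_rot":[0,0,0],"fingers":-1}]'
cat > w.py <<'E'
from h import *
import sys
s=manip.sense();M=R.from_quat(s['tool_rot']).as_matrix();print('t',s['t'],'tcp',s['tcp_pos'].round(4),'F',np.round(s['force'],1),'gap',round(s['finger_gap'],3),'q',s['q'].round(2));print(M.round(3).tolist())
for a in sys.argv[1:]:
    p=np.array([float(i) for i in a.split(',')]);print(a,'units',(M.T@(p-s['tcp_pos'])/.5).round(4))
E
python3 w.py 0.466,0.0225,0.30
```

```text
t: 1.02
tcp_pos: [0.25, -0.4345, 0.3036]
tool_rot: [0.99, -0.139, -0.0, -0.0]
force: [0.0, -0.1, 0.2]
finger_gap: 0.001
gripper_force: 0.0
t: 1.85
tcp_pos: [0.3804, -0.1599, 0.3038]
tool_rot: [0.99, -0.139, -0.0, -0.0]
force: [-0.1, -1.0, 0.1]
finger_gap: -0.007
gripper_force: 0.0
t 1.85 tcp [ 0.3804 -0.1599  0.3038] F [-0.1 -1.   0.1] gap -0.007 q [-0.67  0.24  1.94  0.    0.96  1.18]
[[0.961, -0.275, -0.0], [-0.275, -0.961, 0.0], [-0.0, -0.0, -1.0]]
0.466,0.0225,0.30 units [ 0.0643 -0.3979  0.0076]
```

```bash
python3 -m crank '[{"dp":[0.009,-0.057,0],"delta_rot":[0,0,0],"fingers":-1},{"dp":[0.009,-0.057,0],"delta_rot":[0,0,0],"fingers":-1},{"dp":[0.009,-0.057,0],"delta_rot":[0,0,0],"fingers":-1},{"dp":[0.009,-0.057,0],"delta_rot":[0,0,0],"fingers":-1},{"dp":[0.009,-0.057,0],"delta_rot":[0,0,0],"fingers":-1},{"dp":[0.009,-0.057,0],"delta_rot":[0,0,0],"fingers":-1},{"dp":[0.009,-0.056,0],"delta_rot":[0,0,0],"fingers":-1},{"dp":[0,0,0],"delta_rot":[0,0,0],"fingers":-1},{"dp":[0,0,0],"delta_rot":[0,0,0],"fingers":-1}]'
python3 -c "
from h import *
a=snap('wrist','w1')[0];c=np.load('pics/w1.npz');print(c['origin'],rot(c['attitude']).round(3).tolist(),c['fx'])
b=snap('scene','s2')[0]
cv2.imwrite('pics/c2.png',np.hstack([a[:,:,::-1][:,56:456],cv2.resize(b[140:236,200:300,::-1],(400,384),interpolation=cv2.INTER_CUBIC)]))
"; python3 w.py
```

```text
t: 2.6
tcp_pos: [0.4651, 0.0224, 0.3036]
tool_rot: [0.991, -0.137, -0.0, 0.0]
force: [0.5, -0.3, -0.9]
finger_gap: -0.003
gripper_force: 0.0
[0.52957375 0.00365476 0.37406967] [[-0.272, 0.927, 0.258], [-0.962, -0.262, -0.071], [0.002, -0.267, 0.964]] 339.12024965256654
t 2.7 tcp [0.4646 0.0209 0.3036] F [-0.4  0.1 -1.1] gap -0.001 q [-0.2   0.31  1.82 -0.    1.01  1.65]
[[0.962, -0.274, -0.001], [-0.274, -0.962, -0.0], [-0.001, 0.001, -1.0]]
```

View pics/c2.png

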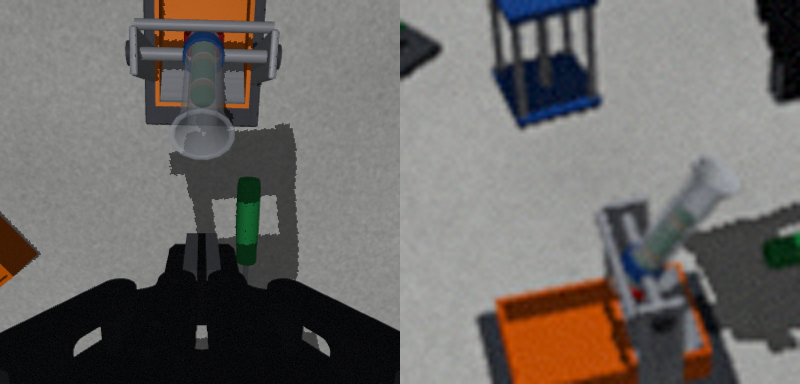

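The wrist view shows the tube and fingers both centred on column 203 and the stand's bars level, so the push line and yaw are right. Next I descend and approach.

```bash
python3 -m crank '[{"dp":[0,0,0.038],"delta_rot":[0,0,0],"fingers":-1},{"dp":[0,0,0.038],"delta_rot":[0,0,0],"fingers":-1},{"dp":[0,0,0.038],"delta_rot":[0,0,0],"fingers":-1},{"dp":[0,0,0.038],"delta_rot":[0,0,0],"fingers":-1},{"dp":[0,0,0.038],"delta_rot":[0,0,0],"fingers":-1},{"dp":[0,0,0],"delta_rot":[0,0,0],"fingers":-1},{"dp":[0.015,0,0],"delta_rot":[0,0,0],"fingers":-1},{"dp":[0.015,0,0],"delta_rot":[0,0,0],"fingers":-1},{"dp":[0.006,0,0],"delta_rot":[0,0,0],"fingers":-1},{"dp":[0,0,0],"delta_rot":[0,0,0],"fingers":-1}]'
python3 w.py
```

```text
t: 3.53
tcp_pos: [0.4835, 0.0157, 0.21]
tool_rot: [0.99, -0.139, 0.001, 0.0]
force: [0.3, 0.2, 1.1]
finger_gap: 0.002
gripper_force: 0.1
t 3.5333 tcp [0.4835 0.0157 0.21  ] F [0.3 0.2 1.1] gap 0.002 q [-0.2   0.49  1.87 -0.    0.78  1.65]
[[0.961, -0.275, 0.002], [-0.275, -0.961, -0.001], [0.002, 0.0, -1.0]]
```

```bash
python3 -m crank '[{"dp":[0.007,0,-0.006],"delta_rot":[0,0,0],"fingers":-1},{"dp":[0.007,0,-0.006],"delta_rot":[0,0,0],"fingers":-1},{"dp":[0.0076,0,-0.006],"delta_rot":[0,0,0],"fingers":-1},{"dp":[0.0076,0,-0.006],"delta_rot":[0,0,0],"fingers":-1},{"dp":[0.0084,0,-0.005],"delta_rot":[0,0,0],"fingers":-1},{"dp":[0.0084,0,-0.005],"delta_rot":[0,0,0],"fingers":-1},{"dp":[0.0086,0,-0.0043],"delta_rot":[0,0,0],"fingers":-1},{"dp":[0.0086,0,-0.0043],"delta_rot":[0,0,0],"fingers":-1},{"dp":[0.009,0,-0.0034],"delta_rot":[0,0,0],"fingers":-1},{"dp":[0.009,0,-0.0034],"delta_rot":[0,0,0],"fingers":-1},{"dp":[0,0,0],"delta_rot":[0,0,0],"fingers":-1}]'
python3 w.py
```

```text
t: 4.45
tcp_pos: [0.5235, 0.0047, 0.2343]
tool_rot: [0.99, -0.139, 0.002, 0.0]
force: [-1.6, 0.5, 1.1]
finger_gap: 0.002
gripper_force: 0.4
t 4.45 tcp [0.5235 0.0047 0.2343] F [-1.6  0.5  1.1] gap 0.002 q [-0.2   0.49  1.76  0.    0.89  1.64]
[[0.961, -0.275, 0.004], [-0.275, -0.961, -0.001], [0.004, -0.0, -1.0]]
```

```bash
python3 -m crank '[{"dp":[0.006,0,-0.0018],"delta_rot":[0,0,0],"fingers":-1},{"dp":[0.006,0,-0.0015],"delta_rot":[0,0,0],"fingers":-1},{"dp":[0.004,0,-0.001],"delta_rot":[0,0,0],"fingers":-1},{"dp":[0,0,0],"delta_rot":[0,0,0],"fingers":-1}]'
python3 -m crank '[{"dp":[0.003,0,0],"delta_rot":[0,0,0],"fingers":-1},{"dp":[0,0,0],"delta_rot":[0,0,0],"fingers":-1}]'
python3 -m crank '[{"dp":[0.003,0,0],"delta_rot":[0,0,0],"fingers":-1},{"dp":[0,0,0],"delta_rot":[0,0,0],"fingers":-1}]'
```

```text
t: 4.78
tcp_pos: [0.5299, 0.0028, 0.2358]
tool_rot: [0.99, -0.139, 0.001, -0.0]
force: [-1.0, -0.4, 0.1]
finger_gap: 0.001
gripper_force: 0.6
t: 4.95
tcp_pos: [0.5309, 0.0026, 0.2358]
tool_rot: [0.99, -0.139, 0.0, -0.0]
force: [-1.7, -0.3, 1.8]
finger_gap: -0.003
gripper_force: 0.9
t: 5.12
tcp_pos: [0.532, 0.0023, 0.2358]
tool_rot: [0.99, -0.139, -0.0, -0.0]
force: [-2.7, 0.7, 2.9]
finger_gap: -0.004
gripper_force: 1.3
```

```bash
for i in 1 ; do python3 -m crank '[{"dp":[0.004,0,0],"delta_rot":[0,0,0],"fingers":-1},{"dp":[0,0,0],"delta_rot":[0,0,0],"fingers":-1}]'; done
python3 -m crank '[{"dp":[0.004,0,0],"delta_rot":[0,0,0],"fingers":-1},{"dp":[0,0,0],"delta_rot":[0,0,0],"fingers":-1}]'
python3 -m crank '[{"dp":[0.004,0,0],"delta_rot":[0,0,0],"fingers":-1},{"dp":[0,0,0],"delta_rot":[0,0,0],"fingers":-1}]'
```

```text
t: 5.28
tcp_pos: [0.5324, 0.0021, 0.2356]
tool_rot: [0.99, -0.139, -0.002, -0.0]
force: [-5.3, 1.3, 5.0]
finger_gap: -0.0
gripper_force: 3.1
t: 5.45
tcp_pos: [0.5328, 0.0021, 0.2354]
tool_rot: [0.99, -0.139, -0.004, -0.001]
force: [-10.4, 2.3, 6.7]
finger_gap: -0.005
gripper_force: 5.0
t: 5.62
tcp_pos: [0.5331, 0.002, 0.2353]
tool_rot: [0.99, -0.138, -0.006, -0.001]
force: [-13.1, 2.8, 10.4]
finger_gap: -0.001
gripper_force: 6.7
```

```bash
python3 -m crank '[{"dp":[-0.02,0,0],"delta_rot":[0,0,0],"fingers":-1},{"dp":[-0.04,0,0],"delta_rot":[0,0,0],"fingers":-1},{"dp":[-0.04,0,-0.02],"delta_rot":[0,0,0],"fingers":-1},{"dp":[-0.04,0,-0.06],"delta_rot":[0,0,0],"fingers":-1},{"dp":[0,0,-0.06],"delta_rot":[0,0,0],"fingers":-1},{"dp":[0,0,-0.06],"delta_rot":[0,0,0],"fingers":-1},{"dp":[0,0,-0.04],"delta_rot":[0,0,0],"fingers":-1},{"dp":[0,0,0],"delta_rot":[0,0,0],"fingers":-1},{"dp":[0,0,0],"delta_rot":[0,0,0],"fingers":-1}]'
python3 -c "
from h import *
a=snap('wrist','w3')[0]
b=snap('scene','s3')[0];c=snap('top','t3')[0]
f=lambda i,u,v:cv2.resize(i[v:v+60,u:u+80,::-1],(400,300),interpolation=cv2.INTER_CUBIC)
cv2.imwrite('pics/c3.png',np.hstack([a[:,56:456,::-1],np.vstack([f(b,215,170),f(c,225,165)])[:384]]) if 0 else np.hstack([cv2.copyMakeBorder(a[:,56:456,::-1],0,216,0,0,0),np.vstack([f(b,215,170),f(c,225,165)])]))
"; python3 w.py
```

```text
t: 6.37
tcp_pos: [0.4717, 0.0195, 0.3571]
tool_rot: [0.99, -0.139, 0.003, 0.0]
force: [1.0, -0.3, -0.5]
finger_gap: 0.0
gripper_force: 0.0
t 6.5167 tcp [0.4701 0.0197 0.3545] F [-0.2  0.2  0.4] gap 0.0 q [-0.2   0.25  1.74  0.    1.15  1.65]
[[0.961, -0.275, -0.002], [-0.275, -0.961, 0.0], [-0.002, 0.0, -1.0]]
```

View pics/c3.png

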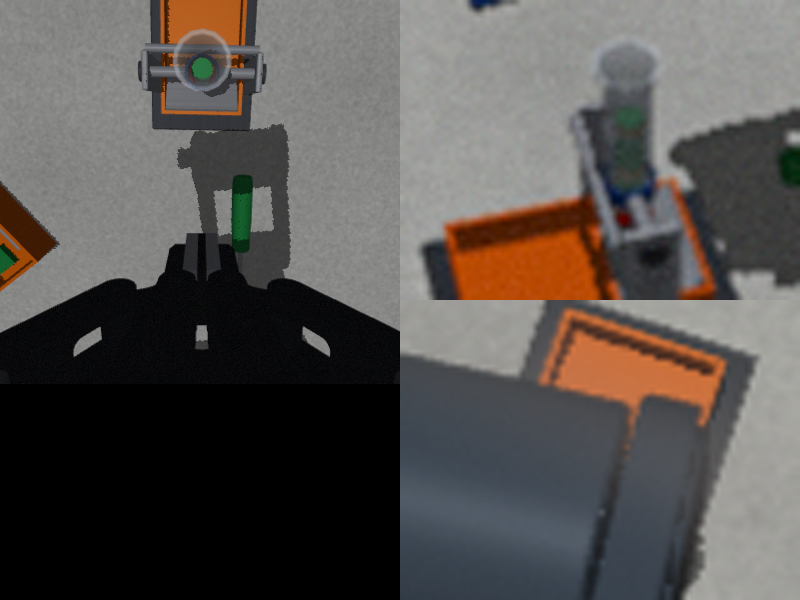

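The tube is upright. Its rim centre is at wrist-crop (203,61), i.e. image (259,61), and at scene crop (627,64). Next I triangulate it and go to the rod.

```bash
python3 -c "
from h import *
print(tri(('w3',259,61),('scene',215+227/5-.4,182.4)),px('w3',259,61,z=.19))
"; python3 w.py 0.481,-0.3045,0.3545
```

```text
(array([ 0.55969637, -0.0074126 ,  0.18604056]), [np.float64(0.0004933501933920811), np.float64(0.0004933501933920087)]) [ 0.55969433 -0.00757187  0.19      ]
t 6.5167 tcp [0.4701 0.0197 0.3545] F [-0.2  0.2  0.4] gap 0.0 q [-0.2   0.25  1.74  0.    1.15  1.65]
[[0.961, -0.275, -0.002], [-0.275, -0.961, 0.0], [-0.002, 0.0, -1.0]]
0.481,-0.3045,0.3545 units [ 1.991e-01  6.175e-01 -3.000e-04]
```

```bash
python3 -m crank '[{"dp":[0.018,0.056,0],"delta_rot":[0,0,0],"fingers":1},{"dp":[0.018,0.056,0],"delta_rot":[0,0,0],"fingers":1},{"dp":[0.018,0.056,0],"delta_rot":[0,0,0],"fingers":1},{"dp":[0.018,0.056,0],"delta_rot":[0,0,0],"fingers":1},{"dp":[0.018,0.056,0],"delta_rot":[0,0,0],"fingers":1},{"dp":[0.018,0.056,0],"delta_rot":[0,0,0],"fingers":1},{"dp":[0.018,0.056,0],"delta_rot":[0,0,0],"fingers":1},{"dp":[0.018,0.056,0],"delta_rot":[0,0,0],"fingers":1},{"dp":[0.018,0.056,0],"delta_rot":[0,0,0],"fingers":1},{"dp":[0.018,0.056,0],"delta_rot":[0,0,0],"fingers":1},{"dp":[0.018,0.056,0],"delta_rot":[0,0,0],"fingers":1},{"dp":[0,0,0],"delta_rot":[0,0,0],"fingers":1}]'
python3 -c "
from h import *
a=snap('wrist','w4')[0]
"; python3 w.py 0.481,-0.3045,0.211
```

```text
t: 7.52
tcp_pos: [0.4813, -0.3092, 0.3538]
tool_rot: [0.99, -0.141, -0.0, 0.001]
force: [0.6, 0.7, 0.2]
finger_gap: 1.006
gripper_force: 0.0
t 7.5667 tcp [ 0.4809 -0.3064  0.3537] F [-0.4  1.3 -0.4] gap 1.002 q [-0.76  0.4   1.51 -0.    1.23  1.09]
[[0.961, -0.278, -0.002], [-0.278, -0.961, 0.001], [-0.002, -0.001, -1.0]]
0.481,-0.3045,0.211 units [-2.000e-04 -3.500e-03  2.853e-01]
```

View pics/w4.png

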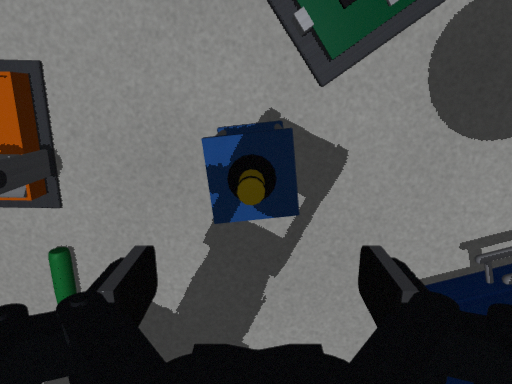

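The wrist view shows the handle top at (250,189), between the open fingers, with the flange at (251,177).

```bash
python3 -c "
from h import *
print(px('w4',250,189,z=.174),px('w4',251.5,177,z=.130),tri(('w4',250,189),('scene',233.4,123)))
"
```

```text
[ 0.48315557 -0.30524028  0.174     ] [ 0.48240032 -0.30562343  0.13      ] (array([ 0.48103244, -0.30455964,  0.16998581]), [np.float64(0.0011268426306023803), np.float64(0.0011268426306023838)])
```

```bash
python3 -m crank '[{"dp":[0.001,0,0.04],"delta_rot":[0,0,0],"fingers":1},{"dp":[0.001,0,0.04],"delta_rot":[0,0,0],"fingers":1},{"dp":[0,0,0.04],"delta_rot":[0,0,0],"fingers":1},{"dp":[0,0,0.04],"delta_rot":[0,0,0],"fingers":1},{"dp":[0,0,0.04],"delta_rot":[0,0,0],"fingers":1},{"dp":[0,0,0.04],"delta_rot":[0,0,0],"fingers":1},{"dp":[0,0,0.03],"delta_rot":[0,0,0],"fingers":1},{"dp":[0,0,0.015],"delta_rot":[0,0,0],"fingers":1},{"dp":[0,0,0],"delta_rot":[0,0,0],"fingers":1}]'
python3 w.py 0.482,-0.305,0.211
```

```text
t: 8.32
tcp_pos: [0.481, -0.302, 0.2107]
tool_rot: [0.99, -0.138, -0.002, -0.002]
force: [0.4, 0.7, 0.9]
finger_gap: 1.0
gripper_force: 0.0
t 8.3167 tcp [ 0.481  -0.302   0.2107] F [0.4 0.7 0.9] gap 1.0 q [-0.76  0.58  1.66  0.    0.91  1.09]
[[0.962, -0.274, -0.004], [-0.274, -0.962, 0.004], [-0.005, -0.003, -1.0]]
0.482,-0.305,0.211 units [ 0.0035  0.0053 -0.0006]
```

```bash
python3 -m crank '[{"dp":[0.0035,0.005,0],"delta_rot":[0,0,0],"fingers":1},{"dp":[0,0,0],"delta_rot":[0,0,0],"fingers":-1},{"dp":[0,0,0],"delta_rot":[0,0,0],"fingers":-1},{"dp":[0,0,0],"delta_rot":[0,0,0],"fingers":-1},{"dp":[0,0,0],"delta_rot":[0,0,0],"fingers":-1},{"dp":[0,0,0],"delta_rot":[0,0,0],"fingers":-1},{"dp":[0,0,0],"delta_rot":[0,0,0],"fingers":-1},{"dp":[0,0,0],"delta_rot":[0,0,0],"fingers":-1},{"dp":[0,0,0],"delta_rot":[0,0,0],"fingers":-1}]' 80
python3 w.py
```

```text
t: 9.07
tcp_pos: [0.4833, -0.307, 0.214]
tool_rot: [0.99, -0.139, 0.001, 0.0]
force: [0.1, 0.6, 4.8]
finger_gap: 0.238
gripper_force: 78.1
t 9.0667 tcp [ 0.4833 -0.307   0.214 ] F [0.1 0.6 4.8] gap 0.238 q [-0.76  0.58  1.65  0.    0.91  1.09]
[[0.962, -0.275, 0.001], [-0.275, -0.962, -0.001], [0.001, 0.001, -1.0]]
```

```bash
python3 -m crank '[{"dp":[0,0,-0.01],"delta_rot":[0,0,0],"fingers":-1},{"dp":[0,0,-0.03],"delta_rot":[0,0,0],"fingers":-1},{"dp":[0,0,-0.04],"delta_rot":[0,0,0],"fingers":-1},{"dp":[0,0,-0.04],"delta_rot":[0,0,0],"fingers":-1},{"dp":[0,0,-0.05],"delta_rot":[0,0,0],"fingers":-1},{"dp":[0,0,-0.05],"delta_rot":[0,0,0],"fingers":-1},{"dp":[0,0,-0.05],"delta_rot":[0,0,0],"fingers":-1},{"dp":[0,0,-0.05],"delta_rot":[0,0,0],"fingers":-1},{"dp":[0,0,-0.05],"delta_rot":[0,0,0],"fingers":-1},{"dp":[0,0,-0.05],"delta_rot":[0,0,0],"fingers":-1},{"dp":[0,0,-0.01],"delta_rot":[0,0,0],"fingers":-1},{"dp":[0,0,0],"delta_rot":[0,0,0],"fingers":-1}]'
python3 w.py 0.560,-0.007,0.425
```

```text
t: 10.07
tcp_pos: [0.4834, -0.3071, 0.4301]
tool_rot: [0.99, -0.139, 0.002, 0.001]
force: [-0.7, 0.4, -0.6]
finger_gap: 0.235
gripper_force: 78.1
t 10.0667 tcp [ 0.4834 -0.3071  0.4301] F [-0.7  0.4 -0.6] gap 0.235 q [-0.76  0.33  1.4   0.    1.41  1.09]
[[0.962, -0.275, 0.003], [-0.275, -0.962, -0.003], [0.004, 0.002, -1.0]]
0.560,-0.007,0.425 units [-0.0177 -0.6192  0.0089]
```

```bash
python3 -m crank '[{"dp":[-0.0016,-0.03,0],"delta_rot":[0,0,0],"fingers":-1},{"dp":[-0.0016,-0.058,0],"delta_rot":[0,0,0],"fingers":-1},{"dp":[-0.0016,-0.058,0],"delta_rot":[0,0,0],"fingers":-1},{"dp":[-0.0016,-0.058,0],"delta_rot":[0,0,0],"fingers":-1},{"dp":[-0.0016,-0.058,0],"delta_rot":[0,0,0],"fingers":-1},{"dp":[-0.0016,-0.058,0],"delta_rot":[0,0,0],"fingers":-1},{"dp":[-0.0016,-0.058,0],"delta_rot":[0,0,0],"fingers":-1},{"dp":[-0.0016,-0.058,0],"delta_rot":[0,0,0],"fingers":-1},{"dp":[-0.0016,-0.058,0],"delta_rot":[0,0,0],"fingers":-1},{"dp":[-0.0016,-0.058,0],"delta_rot":[0,0,0],"fingers":-1},{"dp":[-0.0016,-0.045,0],"delta_rot":[0,0,0],"fingers":-1},{"dp":[0,-0.022,0],"delta_rot":[0,0,0],"fingers":-1}]'
python3 -m crank '[{"dp":[0,0,0],"delta_rot":[0,0,0],"fingers":-1},{"dp":[0,0,0],"delta_rot":[0,0,0],"fingers":-1},{"dp":[0,0,0],"delta_rot":[0,0,0],"fingers":-1}]'
python3 -c "
from h import *
a=snap('wrist','w5')[0]
b=snap('scene','s5')[0]
cv2.imwrite('pics/c5.png',np.hstack([a[:,56:456,::-1],cv2.resize(b[100:196,205:305,::-1],(400,384),interpolation=cv2.INTER_CUBIC)]))
"; python3 w.py 0.560,-0.007,0.425
```

```text
t: 11.07
tcp_pos: [0.5586, -0.0031, 0.4258]
tool_rot: [0.991, -0.137, -0.003, -0.001]
force: [-0.9, 0.2, -0.6]
finger_gap: 0.237
gripper_force: 78.2
t: 11.32
tcp_pos: [0.5592, -0.0076, 0.4274]
tool_rot: [0.99, -0.139, -0.001, 0.0]
force: [-0.4, -0.2, -0.4]
finger_gap: 0.236
gripper_force: 78.2
t 11.4167 tcp [ 0.5594 -0.008   0.4279] F [-0.3 -0.   0. ] gap 0.237 q [-0.21  0.32  1.43 -0.    1.4   1.64]
[[0.961, -0.276, -0.001], [-0.276, -0.961, -0.0], [-0.001, 0.0, -1.0]]
0.560,-0.007,0.425 units [ 0.0006 -0.0023  0.0058]
```

View pics/c5.png

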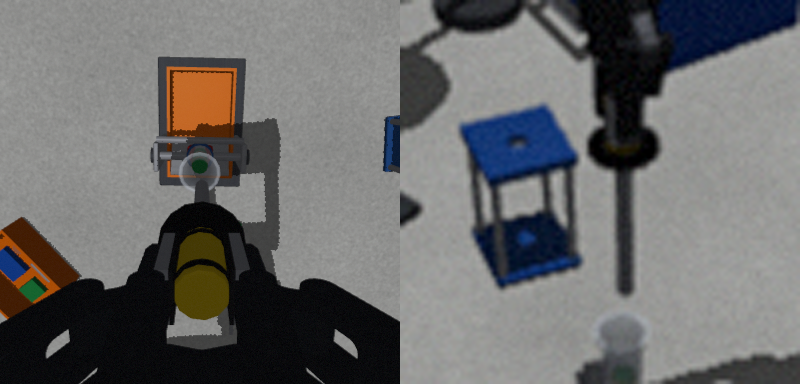

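The scene view shows the shaft upright, with its tip at crop (625,292) just above the rim centre at (620,331). In the wrist crop the rim centre is at (200,172) and the tip reaches about (203,180).

```bash
python3 -c "
from h import *
print('tip tri',tri(('s5',260.9,172.2),('w5',259,181)),'mouth tri',tri(('s5',259.6,182.3),('w5',256,172)))
print('scene',px('s5',260.9,172.2,z=.223),px('s5',259.6,182.3,z=.19)); print('wrist',px('w5',259,181,z=.223),px('w5',256,172,z=.19))
"
```

```text
tip tri (array([ 0.55668109, -0.00938839,  0.21963157]), [np.float64(0.0017629927220383286), np.float64(0.0017629927220385757)]) mouth tri (array([ 0.55993881, -0.00771074,  0.18630912]), [np.float64(0.00023109617464433317), np.float64(0.00023109617464458018)])
scene [ 0.55668083 -0.00617086  0.223     ] [ 0.56207989 -0.00456481  0.19      ]
wrist [ 0.55919682 -0.01014664  0.223     ] [ 0.56047213 -0.0078596   0.19      ]
```

```bash
python3 -m crank '[{"dp":[0.004,-0.004,0],"delta_rot":[0,0,0],"fingers":-1},{"dp":[0,0,0.02],"delta_rot":[0,0,0],"fingers":-1},{"dp":[0,0,0.02],"delta_rot":[0,0,0],"fingers":-1},{"dp":[0,0,0.02],"delta_rot":[0,0,0],"fingers":-1},{"dp":[0,0,0],"delta_rot":[0,0,0],"fingers":-1}]'
python3 -m crank '[{"dp":[0,0,0.016],"delta_rot":[0,0,0],"fingers":-1},{"dp":[0,0,0.016],"delta_rot":[0,0,0],"fingers":-1},{"dp":[0,0,0.016],"delta_rot":[0,0,0],"fingers":-1},{"dp":[0,0,0.01],"delta_rot":[0,0,0],"fingers":-1},{"dp":[0,0,0],"delta_rot":[0,0,0],"fingers":-1},{"dp":[0,0,0],"delta_rot":[0,0,0],"fingers":-1}]'
python3 w.py
```

```text
t: 11.83
tcp_pos: [0.5607, -0.0054, 0.395]
tool_rot: [0.99, -0.139, -0.003, -0.0]
force: [-0.1, 0.1, -0.8]
finger_gap: 0.236
gripper_force: 78.2
t: 12.33
tcp_pos: [0.5621, -0.0054, 0.3689]
tool_rot: [0.99, -0.139, -0.0, -0.0]
force: [1.0, 0.1, -1.5]
finger_gap: 0.236
gripper_force: 78.2
t 12.3333 tcp [ 0.5621 -0.0054  0.3689] F [ 1.   0.1 -1.5] gap 0.236 q [-0.21  0.37  1.51  0.    1.26  1.64]
[[0.962, -0.275, -0.001], [-0.275, -0.962, 0.0], [-0.001, 0.0, -1.0]]
```

```bash
python3 -m crank '[{"dp":[0,0,0.01],"delta_rot":[0,0,0],"fingers":-1},{"dp":[0,0,0.01],"delta_rot":[0,0,0],"fingers":-1},{"dp":[0,0,0.008],"delta_rot":[0,0,0],"fingers":-1},{"dp":[0,0,0.006],"delta_rot":[0,0,0],"fingers":-1},{"dp":[0,0,0],"delta_rot":[0,0,0],"fingers":-1}]'
python3 -m crank '[{"dp":[0,0,0.006],"delta_rot":[0,0,0],"fingers":-1},{"dp":[0,0,0.006],"delta_rot":[0,0,0],"fingers":-1},{"dp":[0,0,0],"delta_rot":[0,0,0],"fingers":-1}]'
python3 -m crank '[{"dp":[0,0,0.006],"delta_rot":[0,0,0],"fingers":-1},{"dp":[0,0,0.006],"delta_rot":[0,0,0],"fingers":-1},{"dp":[0,0,0],"delta_rot":[0,0,0],"fingers":-1}]'
```

```text
t: 12.75
tcp_pos: [0.5625, -0.0054, 0.3525]
tool_rot: [0.99, -0.139, 0.001, -0.0]
force: [-0.5, -0.9, 2.0]
finger_gap: 0.235
gripper_force: 78.5
t: 13.0
tcp_pos: [0.5623, -0.0055, 0.3465]
tool_rot: [0.99, -0.139, 0.0, 0.0]
force: [0.4, 0.2, -0.6]
finger_gap: 0.232
gripper_force: 78.2
t: 13.25
tcp_pos: [0.5617, -0.0053, 0.3393]
tool_rot: [0.99, -0.139, -0.001, -0.0]
force: [0.8, -0.3, -0.3]
finger_gap: 0.237
gripper_force: 78.2
```

```bash
python3 -m crank '[{"dp":[0,0,0.006],"delta_rot":[0,0,0],"fingers":-1},{"dp":[0,0,0.006],"delta_rot":[0,0,0],"fingers":-1},{"dp":[0,0,0.006],"delta_rot":[0,0,0],"fingers":-1},{"dp":[0,0,0],"delta_rot":[0,0,0],"fingers":-1}]'
python3 -m crank '[{"dp":[0,0,0.006],"delta_rot":[0,0,0],"fingers":-1},{"dp":[0,0,0.006],"delta_rot":[0,0,0],"fingers":-1},{"dp":[0,0,0.006],"delta_rot":[0,0,0],"fingers":-1},{"dp":[0,0,0.006],"delta_rot":[0,0,0],"fingers":-1},{"dp":[0,0,0],"delta_rot":[0,0,0],"fingers":-1}]'
python3 -m crank '[{"dp":[0,0,0.006],"delta_rot":[0,0,0],"fingers":-1},{"dp":[0,0,0.006],"delta_rot":[0,0,0],"fingers":-1},{"dp":[0,0,0.006],"delta_rot":[0,0,0],"fingers":-1},{"dp":[0,0,0.006],"delta_rot":[0,0,0],"fingers":-1},{"dp":[0,0,0],"delta_rot":[0,0,0],"fingers":-1}]'
```

```text
t: 13.58
tcp_pos: [0.5617, -0.0054, 0.3303]
tool_rot: [0.99, -0.139, -0.001, -0.0]
force: [-0.6, -0.4, -0.5]
finger_gap: 0.24
gripper_force: 78.2
t: 14.0
tcp_pos: [0.5617, -0.0054, 0.3183]
tool_rot: [0.99, -0.139, -0.001, -0.0]
force: [1.3, 0.7, -0.3]
finger_gap: 0.232
gripper_force: 78.2
t: 14.42
tcp_pos: [0.5618, -0.0054, 0.3063]
tool_rot: [0.99, -0.139, -0.001, 0.0]
force: [-0.4, 0.3, -1.2]
finger_gap: 0.236
gripper_force: 78.2
```

```bash
python3 -c "
from h import *
a=snap('wrist','w6')[0]
b=snap('scene','s6')[0]
cv2.imwrite('pics/c6.png',np.hstack([a[:,56:456,::-1],cv2.resize(b[150:246,215:315,::-1],(400,384),interpolation=cv2.INTER_CUBIC)]))
"
```

```text
(no output)
```

View pics/c6.png

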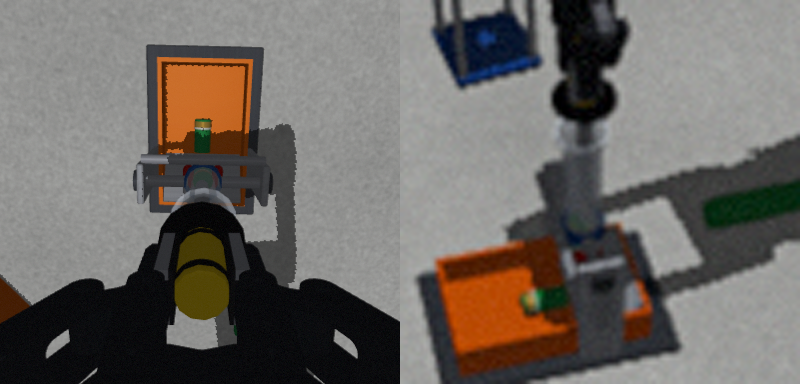

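The rod is in the tube and the lower cell already lies in the tray at scene crop (540,300). The upper cell is still in the lower end, so I keep pushing.

```bash
python3 -m crank '[{"dp":[0,0,0.006],"delta_rot":[0,0,0],"fingers":-1},{"dp":[0,0,0.006],"delta_rot":[0,0,0],"fingers":-1},{"dp":[0,0,0.006],"delta_rot":[0,0,0],"fingers":-1},{"dp":[0,0,0.006],"delta_rot":[0,0,0],"fingers":-1},{"dp":[0,0,0.006],"delta_rot":[0,0,0],"fingers":-1},{"dp":[0,0,0.006],"delta_rot":[0,0,0],"fingers":-1},{"dp":[0,0,0],"delta_rot":[0,0,0],"fingers":-1}]'
python3 -m crank '[{"dp":[0,0,0.006],"delta_rot":[0,0,0],"fingers":-1},{"dp":[0,0,0.006],"delta_rot":[0,0,0],"fingers":-1},{"dp":[0,0,0],"delta_rot":[0,0,0],"fingers":-1}]'
python3 -m crank '[{"dp":[0,0,0.006],"delta_rot":[0,0,0],"fingers":-1},{"dp":[0,0,0],"delta_rot":[0,0,0],"fingers":-1}]'
```

```text
t: 15.1
tcp_pos: [0.5616, -0.0053, 0.2883]
tool_rot: [0.99, -0.139, -0.001, -0.0]
force: [-0.2, -0.4, -0.5]
finger_gap: 0.238
gripper_force: 78.2
t: 15.35
tcp_pos: [0.5617, -0.0053, 0.2825]
tool_rot: [0.99, -0.139, -0.001, -0.0]
force: [-0.7, 0.6, -0.3]
finger_gap: 0.234
gripper_force: 78.2
t: 15.52
tcp_pos: [0.5617, -0.0054, 0.2795]
tool_rot: [0.99, -0.139, -0.001, 0.0]
force: [-0.9, -0.6, -1.8]
finger_gap: 0.235
gripper_force: 78.3
```

Continuing in small steps until the flange meets the rim.

```bash
python3 -m crank '[{"dp":[0,0,0.004],"delta_rot":[0,0,0],"fingers":-1},{"dp":[0,0,0],"delta_rot":[0,0,0],"fingers":-1}]'
python3 -m crank '[{"dp":[0,0,0.004],"delta_rot":[0,0,0],"fingers":-1},{"dp":[0,0,0],"delta_rot":[0,0,0],"fingers":-1}]'
python3 -m crank '[{"dp":[0,0,0.003],"delta_rot":[0,0,0],"fingers":-1},{"dp":[0,0,0],"delta_rot":[0,0,0],"fingers":-1}]'
```

```text
t: 15.68
tcp_pos: [0.562, -0.0055, 0.279]
tool_rot: [0.99, -0.139, 0.0, 0.0]
force: [-2.3, -0.8, 4.9]
finger_gap: 0.232
gripper_force: 79.3
t: 15.85
tcp_pos: [0.5621, -0.0055, 0.2789]
tool_rot: [0.99, -0.138, 0.001, 0.0]
force: [-4.3, 0.1, 15.0]
finger_gap: 0.232
gripper_force: 80.4
t: 16.02
tcp_pos: [0.5621, -0.0055, 0.2788]
tool_rot: [0.99, -0.138, 0.001, 0.0]
force: [-8.6, 1.0, 21.9]
finger_gap: 0.23
gripper_force: 81.1
```

```bash
python3 -m crank '[{"dp":[0,0,-0.004],"delta_rot":[0,0,0],"fingers":-1},{"dp":[0,0,-0.004],"delta_rot":[0,0,0],"fingers":-1},{"dp":[0,0,0],"delta_rot":[0,0,0],"fingers":-1}]'
python3 -c "
from h import *
a=snap('wrist','w7')[0]
b=snap('scene','s7')[0]
cv2.imwrite('pics/c7.png',np.hstack([cv2.resize(a[0:200,150:358,::-1],(400,384)),cv2.resize(b[150:246,215:315,::-1],(400,384),interpolation=cv2.INTER_CUBIC)]))
"
```

```text
t: 16.27
tcp_pos: [0.5622, -0.0056, 0.2791]
tool_rot: [0.99, -0.139, 0.001, 0.0]
force: [-0.6, -0.6, -0.5]
finger_gap: 0.238
gripper_force: 78.7
```

View pics/c7.png

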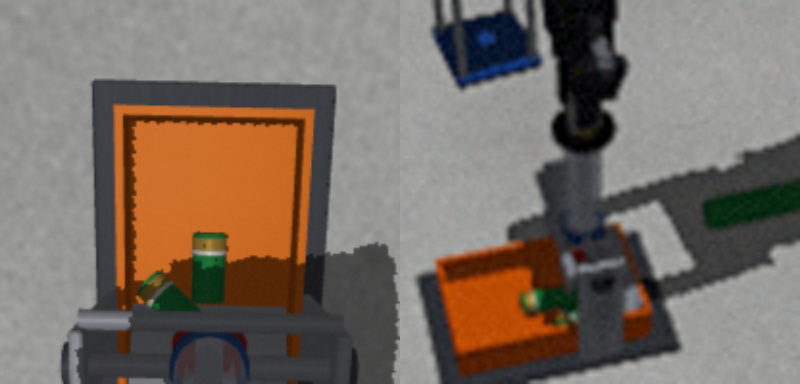

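Both cells are out: one at wrist crop (210,268), the other at (170,293), partly under the bar. I check their heights, then release.

```bash
python3 -c "
from h import *
for x,y in((210,268),(155,285),(170,298),(180,303),(210,240)): print(px('w7',150+x*.52,y*.5208).round(3))
"
python3 -m crank '[{"dp":[0,0,0],"delta_rot":[0,0,0],"fingers":-0.2},{"dp":[0,0,0],"delta_rot":[0,0,0],"fingers":0.2},{"dp":[0,0,0],"delta_rot":[0,0,0],"fingers":0.6},{"dp":[0,0,0],"delta_rot":[0,0,0],"fingers":1},{"dp":[0,0,0],"delta_rot":[0,0,0],"fingers":1},{"dp":[0,0,0],"delta_rot":[0,0,0],"fingers":1},{"dp":[0,0,-0.02],"delta_rot":[0,0,0],"fingers":1},{"dp":[0,0,-0.04],"delta_rot":[0,0,0],"fingers":1},{"dp":[0,0,-0.06],"delta_rot":[0,0,0],"fingers":1},{"dp":[0,0,-0.06],"delta_rot":[0,0,0],"fingers":1},{"dp":[0,0,-0.06],"delta_rot":[0,0,0],"fingers":1},{"dp":[0,0,0],"delta_rot":[0,0,0],"fingers":1}]'
python3 -m crank '[{"dp":[-0.06,0,0],"delta_rot":[0,0,0],"fingers":1},{"dp":[-0.06,0,0],"delta_rot":[0,0,0],"fingers":1},{"dp":[-0.04,0,0],"delta_rot":[0,0,0],"fingers":1},{"dp":[0,0,0],"delta_rot":[0,0,0],"fingers":1},{"dp":[0,0,0],"delta_rot":[0,0,0],"fingers":1},{"dp":[0,0,0],"delta_rot":[0,0,0],"fingers":1}]'
python3 -c "
from h import *
a=snap('wrist','w8')[0]
b=snap('scene','s8')[0]
cv2.imwrite('pics/c8.png',np.hstack([a[:,56:456,::-1],cv2.resize(b[150:246,215:315,::-1],(400,384),interpolation=cv2.INTER_CUBIC)]))
"
```

```text
[ 0.59  -0.017  0.027]
[0.59  0.012 0.028]
[0.582 0.006 0.03 ]
[0.578 0.002 0.031]
[ 0.604 -0.02   0.029]
t: 17.37
tcp_pos: [0.5647, -0.0058, 0.4064]
tool_rot: [0.99, -0.139, 0.007, 0.0]
force: [1.1, -0.8, 1.0]
finger_gap: 1.003
gripper_force: 0.0
t: 17.87
tcp_pos: [0.486, 0.0163, 0.3994]
tool_rot: [0.99, -0.139, 0.001, 0.0]
force: [0.4, 1.2, 0.6]
finger_gap: 0.999
gripper_force: 0.0
```

View pics/c8.png

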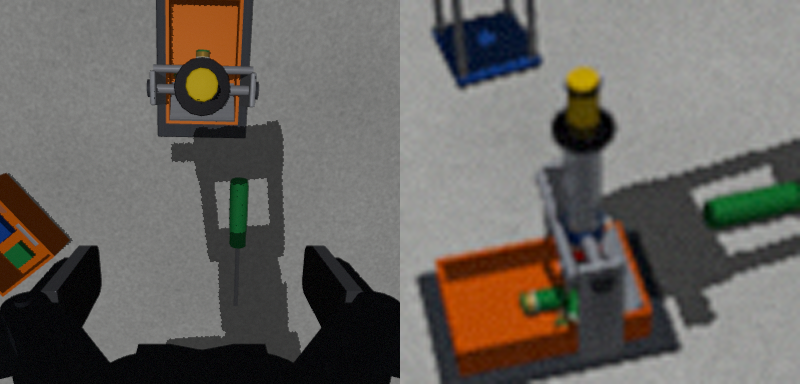

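The rod stands upright and home, with its flange on the rim at scene crop (583,130). Both cells lie in the tray about 18 mm above its floor, and the arm is clear.

```bash
python3 -c "
from station import manip
print(manip.sign_off())"
```

```text
the job is handed in; nothing more can be done
None
```

I handed the job in at about 18 s of the 64 s limit (no verdict was returned): the tube is upright, the rod stands home in it and released, both cells are in the tray, and the bottle, spool and bin were never approached.

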